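# Tension the dough sheeter's drive and lock it with the red pin

## Robot

A 7-joint arm with a two-finger parallel gripper is mounted at the origin on the work surface. World frame = base frame: x ahead of the robot, y to its left, z up, the work surface at z = 0. Lengths are in m, angles in rad, forces in N, time in s.
With the tool pointing down it reaches from about 0.4 to 0.85 m from the base axis. Payload 10.4 kg.
Tool frame: the origin (TCP) lies at the very end of the fingers, on their centre line; the grasp point (between the pads) lies 19 mm behind it; x points along the fingers, z is the direction in which the jaws open and shut, and the axes are right-handed (so a half turn about x gives the same grasp; the last joint's range is limited). The gripper opens to 85 mm and grips with 20 to 120 N. Pads are 22 mm wide; open, the fingers measure 114 mm over their backs; the gripper's body (76 mm by 85 mm) begins 54 mm behind the grasp point. The pads swing forward as they close: fully open they stand 13 mm farther back than shut.
Start: joints at [1.239, 0.332, -0.065, 1.46, 0.022, 1.35, -0.088], TCP at [0.19, -0.595, 0.231] pointing down, gripper open.
Joint ranges: [-2.6, 2.6], [-0.5, 2.12], [-1.47, 1.34], [0.16, 2.42], [-1.27, 4.41], [0.06, 2.06], [-2.6, 2.6]. Speed limits (rad/s): [2.22, 2.22, 2.79, 2.79, 3.14, 3.14, 3.14].

## Interface

Orientations are given as a unit quaternion [x, y, z, w].
In Python, from workcell import telemetry, viewer, manip, spot_in, mark_of gives the robot as it stands. The module is installed in compiled form; this text tells all that it offers.
- The arm moves only by the shell command python3 -m crank 'ROWS' [FORCE]. ROWS is JSON, a list of rows, each a list of 3 entries, a list of its own where there are three numbers: the closure, from 0 (fully open) to 1 (shut), then the shift along the world's x, y, z in cm, then the turn, a rotation vector about the world's x, y, z in rad. A call has 1 to 12 rows; each row shifts and turns the commanded pose from where the row before left it; what a row does not reach is not made up. A row lasts 1/12 s, in which the tool goes at most 41.7 mm and 7.16 degrees, less where a joint would pass 70% of its speed; a pose out of reach is approached as far as the arm can. A call with a gripper value outside its range is refused whole. The fingers move at their own pace and stop on an object; FORCE is the grip in N (left out, the last holds). Time passes only in rows, so rows that do not move let the fingers close. It gives the time, the measured TCP pose, the force and the opening at its end, in the units of the state.
- telemetry.get_obs(): the state, without advancing time (a new reading comes with each control period).
- viewer.camera(name): name is "scene" or "side" or "wrist"; returns a dict with "frame" (480x640x3 uint8, red, green, blue), "intrinsics" (3x3 intrinsics, pixels), "cam_to_world" (4x4, takes a point from camera to world coordinates). Camera axes: x right, y up, looking along -z (the intrinsics and any distortion apply to the point x, -y, -z); pixel columns grow to the right and rows downward; lengths in m; the calibration is good to about 2 mm. The wrist camera is an equidistant fisheye: a pixel r from the principal point sees the ray r / f radians off the axis. A picture is of the moment at which its call begins. There is no depth.
- manip.hand_in(): hands the job in, once; it reports no verdict.
Trained networks look in a picture, given as the dict that the camera call returned (one of the last four; its "shot" number tells which), for a name from the list of things; names that differ only in an ending like _2 or _b are one class to them, and where a whole thing is asked for, a point or a joint stands for the part that bears it (a point fixed in the world has none). Each returns a list of dicts, best first, with "conf" (0 to 1); they miss things now and then, are a little off and sometimes report something else, mostly with a low value. They report only what shows in the picture. A call takes as long as a camera call.
- spot_in(thing, picture): "location" ([x, y, z] in m, in the coordinates of the camera as it stood for that picture, good to about 4 mm: the middle of the surface that is visible of it).
- mark_of(thing, picture): "location" ([x, y, z] in m, in the coordinates of the camera as it stood for that picture, good to about 4 mm: a listed point, or the origin of a listed thing).
The state is a dict: "clock": time; "joint_pos": joint angles; "joint_velocities": joint speeds; "tau": joint torques, N m; "position": TCP position; "ee_rot": TCP orientation; "ft_force": force on the tool from outside, world axes, zero at the start; "torque": the same for the moment, N m; "grip_width": opening from 0.0 (shut) to 1.0 (fully open).
Only numpy, scipy, OpenCV 4.12 (cv2) and the standard library are available. Lean on these libraries where they do the work, as an engineer would, in place of code of your own. Each camera call takes 0.05 s, during which the arm holds its last target. There are 200 camera calls.

## Task

Tension the dough sheeter's drive: take the red-knobbed locking pin from its rest, put it into the yellow sleeve of the slack green tension wheel, and with it turn the wheel counter-clockwise (seen from above) against its spring, feeling for the lock slot hidden underneath. When the pin finds the slot, push it fully home so that it holds the wheel tensioned, then let go. Press gently throughout (no more than about 25 N), never let the wheel snap back, and leave the blue spare pin and everything else on the bench alone.

Things in the scene. Friction and masses are not known exactly. Their poses are not given: they have to be found in the camera images.
- pin: The loose red locking pin, upright, 85 mm tall, about 120 g. Origin at the centre of its lower tip, z up along it. From the tip up: steel shank 12 mm in diameter, 38 mm long (foot tapered over 3 mm to 9.4 mm), steel collar 30 mm in diameter, 5 mm thick, round red knob 22 mm in diameter, 42 mm tall. It starts in one of the two holes of the pin rest, collar on the rest's top.
- pin_collar (a point): Centre of the underside of the red pin's collar, 38 mm above the tip.
- spare: Blue-knobbed spare pin, same knob and collar but a shank only 24 mm long: not for this job, stays in the other hole of the rest.
- pin_rest: Fixed white block 60 x 130 x 45 mm (own x, y, z), origin at the centre of its underside, its two 14 mm holes at own y = -35 and +35 mm. Which pin is in which hole varies.
- tensioner: Fixed white casing of the sheeter's drive, 210 x 210 mm, top at 50 mm, with a roller bed about 180 mm wide and 85 mm high on its own +x side, out to 330 mm from the wheel's axis. Origin on the axis of the tension wheel, at bench height. It carries the wheel and, hidden under it, a flat steel lock ring, top 66 mm above the bench, with one slot 15 mm wide, 16 mm deep, at the sleeve's radius.
- wheel_axis (a point): Point on the wheel's vertical axis, at the height of the sleeve's mouth (91 mm above the bench). The wheel is a disc 168 mm across, its rim's top 82 mm above the bench.
- wheel (a joint): Angle of the green wheel in rad: 0 slack (on its stop), growing counter-clockwise from above; end stop at 1.6. Its spring pushes back to 0 with 0.11 N m at 0, rising by 0.22 N m per rad: 2 N at the sleeve at first, 4 to 8 N where it locks. Let go, it flies back. The lock slot cannot be seen or measured: it comes under the sleeve at some angle between 0.42 and 1.38, different each time.
- sleeve_mouth (a point): Centre of the mouth of the wheel's yellow sleeve, a vertical tube, outer diameter 32 mm, straight bore 14.6 mm, 22 mm long, open below, 55 mm from the wheel's axis, mouth 91 mm above the bench. Turns with the wheel. A pin in it stops on the ring, tip 66 mm above the bench, collar 13 mm clear of the sleeve; over the slot it can sink until the collar sits on the sleeve.
- bowl: Steel bowl, 170 mm across, leave alone.
- cake_ring: Steel cake ring, 150 mm across, 60 mm tall, leave alone.
- oil: Amber bottle, 60 mm across, 160 mm tall, leave alone.
- spanner: Spanner lying on the bench, leave alone.
- spatula: Spatula lying on the bench, leave alone.
- jar: Glass jar, 72 mm across, 90 mm tall, leave alone.

How it is judged:
On the way, in this order (a step that is already met when the one before it is completed fails the run):
1. the red pin stands in the sleeve of the slack wheel, its tip at least 15 mm down the bore (horizontal distance between pin and sleeve_mouth below 0.006 m and z of pin in the frame of sleeve_mouth below -0.015 m and value of joint wheel below 0.3 rad), for 0.1 s.
2. the wheel has been turned against its spring (past 0.35 rad) with the pin in its sleeve (horizontal distance between pin and sleeve_mouth below 0.008 m and z of pin in the frame of sleeve_mouth below -0.01 m and value of joint wheel above 0.35 rad), for 0.1 s.
At the end, for the whole second after the job is handed in: The red pin stands in the yellow sleeve with its collar down on it (within 4 mm) and its shank in the lock slot, upright, released and at rest, and holds the wheel tensioned at more than 0.35 rad (horizontal distance between pin_collar and sleeve_mouth below 0.005 m and z of pin_collar in the frame of sleeve_mouth below 0.004 m and angle between pin's own z axis and vertical below 0.2 rad and value of joint wheel above 0.35 rad and velocity of joint wheel between -0.05 and 0.05 rad/s and linear speed of pin below 0.02 m/s); the robot touches nothing.
It fails at once if the red pin is pressed against the wheel, lock ring or casing with more than 60 N, all its contacts added up, wedging included (contact force between pin and tensioner above 60 N).
It fails at once if the robot's fingers or arm push the wheel or casing with more than 25 N (contact force between any of the fingers, the arm and tensioner above 25 N).
It fails at once if the wheel snaps back (faster than 6 rad/s) (velocity of joint wheel below -6 rad/s).
It fails at once if the blue spare pin is taken out or knocked (moved 20 mm) (distance of spare from where it was at the start of the episode above 0.02 m).
It fails at once if another thing on the bench is moved by more than 30 mm (distance of any of bowl, cake_ring, oil, spanner, spatula, jar from where it was at the start of the episode above 0.03 m).
It also fails if it takes over 72 s, if anything falls off the work surface, if the arm or the gripper's body presses on something with over 40 N, if the wrist force passes 120 N, or if a joint passes its speed limit or range.

## Working session

There is one attempt and no reset: what is moved stays moved. The work goes in short steps, Python scripts to look and compute and a shell command to move; the robot and the scene stay as the last step left them, time stands still between calls to the robot, and variables do not carry over. Pictures are saved under pics/ and viewed, about 8 in all and at most 12, crops included, and the job is handed in when it is done.

```bash
mkdir -p pics
cat > h.py <<'E'
import numpy as np, cv2
from workcell import telemetry, viewer, manip, spot_in, mark_of
def w(p,c): return (np.array(c["cam_to_world"])@np.r_[p,1])[:3]
def look(cam,things,fn=mark_of,save=None):
    c=viewer.camera(cam)
    if save: cv2.imwrite(f"pics/{save}.png",c["frame"][:,:,::-1])
    for t in things:
        for d in fn(t,c)[:2]: print(cam,t,round(d["conf"],2),np.round(w(d["location"],c),4))
    return c
E
python3 - <<'E'
from h import *
T=["pin","pin_collar","spare","pin_rest","tensioner","wheel_axis","sleeve_mouth","oil","bowl","jar","cake_ring"]
a=look("scene",T,save="scene0");b=look("side",T,save="side0")
o=telemetry.get_obs();print(o["position"],o["ee_rot"],o["ft_force"],o["clock"])
cv2.imwrite("pics/both0.png",cv2.resize(np.vstack([a["frame"],b["frame"]])[:,:,::-1],(400,600)))
E
```

```text
scene pin 0.61 [ 0.4824 -0.2159  0.0052]
scene pin 0.51 [ 0.7245 -0.2392  0.0015]
scene pin_collar 0.76 [ 0.4835 -0.2117  0.0452]
scene pin_collar 0.44 [ 0.3083 -0.315  -0.0022]
scene spare 0.59 [ 0.4617 -0.2795  0.0179]
scene spare 0.21 [ 0.4803 -0.21    0.0436]
scene pin_rest 0.75 [ 0.4747 -0.2485  0.0039]
scene tensioner 0.9 [ 0.4866  0.1383 -0.0022]
scene wheel_axis 0.95 [0.4858 0.1362 0.0907]
scene sleeve_mouth 0.35 [ 0.415  -0.4606 -0.0031]
scene oil 0.87 [ 0.3117 -0.3154 -0.0008]
scene bowl 0.88 [ 0.3729  0.4926 -0.003 ]
scene jar 0.88 [ 0.6466 -0.414  -0.0066]
scene cake_ring 0.92 [ 0.609   0.4647 -0.0011]
side pin 0.62 [0.4902 0.1354 0.0024]
side pin 0.43 [ 0.4748 -0.2075  0.007 ]
side pin_collar 0.66 [ 0.4817 -0.2177  0.0488]
side spare 0.68 [ 0.4578 -0.2814  0.0229]
side pin_rest 0.68 [ 0.4716 -0.2476  0.0026]
side tensioner 0.69 [0.4868 0.1364 0.0028]
side wheel_axis 0.93 [0.4909 0.1394 0.0922]
side sleeve_mouth 0.7 [0.5247 0.1769 0.0935]
side oil 0.98 [ 3.097e-01 -3.164e-01  3.000e-04]
side bowl 0.75 [ 0.3665  0.4964 -0.0026]
side jar 0.6 [ 6.448e-01 -4.115e-01  2.000e-04]
side cake_ring 0.56 [0.6112 0.4706 0.002 ]
[ 0.18997722 -0.59544946  0.2313245 ] [ 0.41714331  0.57092292 -0.41716306  0.57097588] [-0.50438759  0.21773144 -0.270387  ] 1.2
```

View pics/scene0.png

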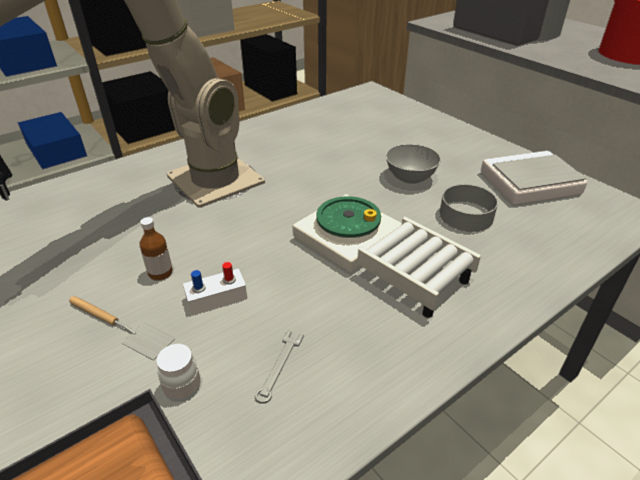

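View pics/side0.png

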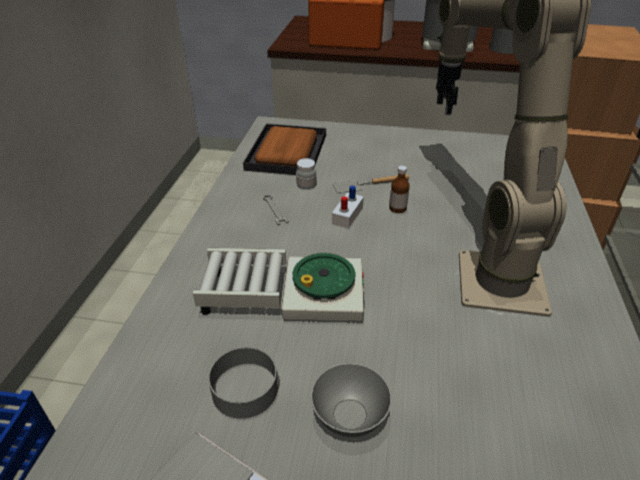

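```bash
cat >> h.py <<'E'
def blob(c,kind):
    hsv=cv2.cvtColor(c["frame"],cv2.COLOR_RGB2HSV)
    if kind=="red": m=cv2.inRange(hsv,(0,170,90),(7,255,255))|cv2.inRange(hsv,(174,170,90),(180,255,255))
    if kind=="yellow": m=cv2.inRange(hsv,(18,150,120),(32,255,255))
    n,l,s,ce=cv2.connectedComponentsWithStats(m)
    return [(s[i],ce[i]) for i in range(1,n) if s[i][4]>15]
def ray(c,px,fish=False):
    K=np.array(c["intrinsics"]);x=(px[0]-K[0,2])/K[0,0];y=(px[1]-K[1,2])/K[1,1]
    if fish:
        r=np.hypot(x,y);d=np.array([x/r*np.sin(r),-y/r*np.sin(r),-np.cos(r)]) if r>1e-9 else np.array([0,0,-1.])
    else: d=np.array([x,-y,-1])
    M=np.array(c["cam_to_world"]);return M[:3,3],M[:3,:3]@d
def atz(c,px,z,fish=False):
    o,d=ray(c,px,fish);return o+d*(z-o[2])/d[2]
E
python3 - <<'E'
from h import *
from scipy.spatial.transform import Rotation as R
for n in("scene","side"):
    c=viewer.camera(n)
    for k,z in(("red",.071),("yellow",.09)):
        for s,ce in blob(c,k): print(n,k,s,ce.round(1),atz(c,ce,z).round(4))
print(R.from_quat(telemetry.get_obs()["ee_rot"]).as_matrix().round(3))
E
```

```text
scene red [ 606    0   34   64 1568] [626.5  34.3] [0.1427 2.2577 0.071 ]
scene red [223 262  10  19 139] [227.6 270.7] [ 0.481  -0.2133  0.071 ]
scene yellow [364 209  13   8  75] [369.9 212.7] [0.5276 0.1737 0.09  ]
side red [342 197   5   4  17] [343.9 198.4] [ 0.4845 -0.2396  0.071 ]
side yellow [301 275  12   9  76] [306.4 278.8] [0.5249 0.1771 0.09  ]
[[ 0.     0.953  0.304]
 [-0.     0.304 -0.953]
 [-1.     0.     0.   ]]
```

```bash
python3 -m crank '[[0,[2.43,3.18,0],[0,0,0.081]],[0,[2.43,3.18,0],[0,0,0.081]],[0,[2.43,3.18,0],[0,0,0.081]],[0,[2.43,3.18,0],[0,0,0.081]],[0,[2.43,3.18,0],[0,0,0.081]],[0,[2.43,3.18,0],[0,0,0.081]],[0,[2.43,3.18,0],[0,0,0.081]],[0,[2.43,3.18,0],[0,0,0.081]],[0,[2.43,3.18,0],[0,0,0.081]],[0,[2.43,3.18,0],[0,0,0.081]],[0,[2.43,3.18,0],[0,0,0.081]],[0,[2.43,3.18,0],[0,0,0.081]]]' 60
python3 -m crank '[[0,[0,0,0],[0,0,0]],[0,[0,0,-2],[0,0,0]],[0,[0,0,-2],[0,0,0]],[0,[0,0,0],[0,0,0]]]'
python3 - <<'E'
from h import *
from scipy.spatial.transform import Rotation as R
c=look("wrist",["pin_collar","pin","spare","pin_rest"],save="w1")
for s,ce in blob(c,"red"): print(s,ce,atz(c,ce,.09,True),atz(c,ce,.071,True))
o=telemetry.get_obs();print(o["position"],R.from_quat(o["ee_rot"]).as_matrix().round(3),o["clock"]);print(c["intrinsics"],np.array(c["cam_to_world"]).round(3))
E
```

```text
clock: 2.3
position: [0.4825, -0.2122, 0.2317]
ee_rot: [0.101, 0.7, -0.101, 0.7]
ft_force: [1.2, -0.3, -0.9]
grip_width: 1.005
clock: 2.63
position: [0.4798, -0.2132, 0.188]
ee_rot: [0.103, 0.701, -0.102, 0.698]
ft_force: [0.1, 0.0, -1.1]
grip_width: 0.998
wrist pin_collar 0.61 [ 0.4853 -0.2153  0.0461]
wrist pin 0.58 [ 0.4805 -0.2155  0.0071]
wrist spare 0.86 [ 0.4635 -0.2839  0.0171]
wrist pin_rest 0.87 [ 0.4768 -0.2485  0.0018]
[308 214  31  43 834] [322.52158273 238.36091127] [ 0.48212228 -0.21123439  0.09      ] [ 0.48041655 -0.21717006  0.071     ]
[ 0.48216293 -0.21418083  0.1927202 ] [[ 0.002  0.286  0.958]
 [-0.001  0.958 -0.286]
 [-1.    -0.     0.002]] 2.8833
[[371.64829954   0.         320.00692414]
 [  0.         371.64829954 240.58941275]
 [  0.           0.           1.        ]] [[ 0.958  0.27   0.093  0.504]
 [-0.285  0.91   0.301 -0.136]
 [-0.004 -0.315  0.949  0.331]
 [ 0.     0.     0.     1.   ]]
```

View pics/w1.png

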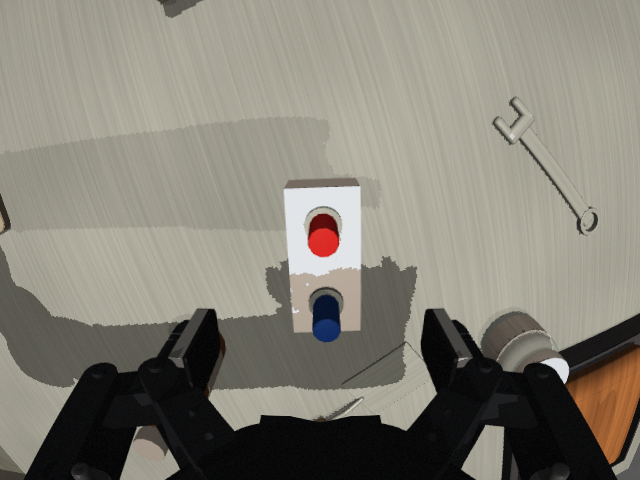

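The wrist view shows the red knob (323,240) in line between the open jaws, with the spare (326,320) clear of the finger sweep. I'll descend and grip.

```bash
python3 -m crank '[[0,[0,0,-2.7],[0,0,0]],[0,[0,0,-2.7],[0,0,0]],[0,[0,0,-2.7],[0,0,0]],[0,[0,0,-2.7],[0,0,0]],[0,[0,0,-2.7],[0,0,0]],[0,[0,0,0],[0,0,0]],[0,[0,0,0],[0,0,0]]]' 60
python3 -m crank '[[1,[0,0,0],[0,0,0]],[1,[0,0,0],[0,0,0]],[1,[0,0,0],[0,0,0]],[1,[0,0,0],[0,0,0]],[1,[0,0,0],[0,0,0]],[1,[0,0,0],[0,0,0]],[1,[0,0,0],[0,0,0]]]' 60
python3 -m crank '[[1,[0,0,2],[0,0,0]],[1,[0,0,3],[0,0,0]],[1,[0,0,3],[0,0,0]],[1,[0,0,3],[0,0,0]],[1,[0,0,3],[0,0,0]],[1,[0,0,0],[0,0,0]]]'
python3 - <<'E'
from h import *
look("side",["pin_collar","pin"]);c=look("wrist",["pin","pin_collar"],save="w2")
o=telemetry.get_obs();print(o["position"],o["grip_width"],o["ft_force"])
E
```

```text
clock: 3.47
position: [0.4814, -0.2138, 0.0566]
ee_rot: [0.102, 0.7, -0.102, 0.699]
ft_force: [0.3, -0.5, 1.4]
grip_width: 0.998
clock: 4.05
position: [0.4819, -0.2141, 0.0572]
ee_rot: [0.102, 0.699, -0.102, 0.7]
ft_force: [-2.3, 1.0, 6.4]
grip_width: 0.24
clock: 4.55
position: [0.4841, -0.2146, 0.2024]
ee_rot: [0.101, 0.697, -0.103, 0.703]
ft_force: [1.3, -0.0, -1.0]
grip_width: 0.245
side pin_collar 0.46 [ 0.4818 -0.219   0.1969]
side pin 0.49 [ 0.4793 -0.2095  0.1507]
side pin 0.32 [0.4917 0.1384 0.0048]
wrist pin 0.81 [ 0.4796 -0.2128  0.1435]
wrist pin_collar 0.88 [ 0.4811 -0.2142  0.1844]
[ 0.4807987  -0.21360947  0.194891  ] 0.240312540833406 [-0.55928574 -0.25786067 -1.43778285]
```

View pics/w2.png

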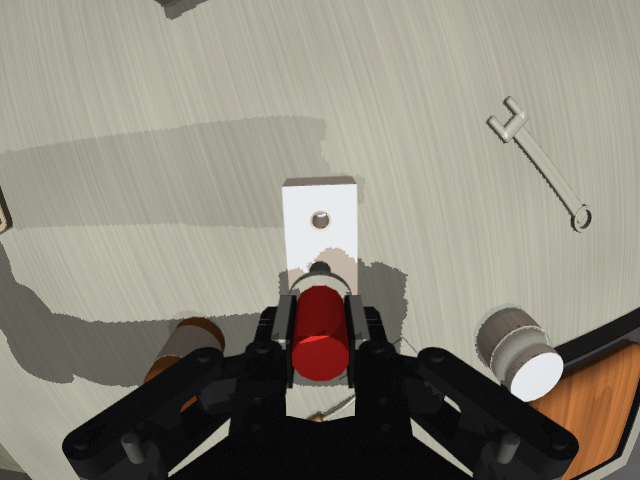

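```bash
python3 -m crank '[[1,[0.25,3.1,0],[0,0,0]],[1,[0.25,3.1,0],[0,0,0]],[1,[0.25,3.1,0],[0,0,0]],[1,[0.25,3.1,0],[0,0,0]],[1,[0.25,3.1,0],[0,0,0]],[1,[0.25,3.1,0],[0,0,0]],[1,[0.25,3.1,0],[0,0,0]],[1,[0.25,3.1,0],[0,0,0]],[1,[0.25,3.1,0],[0,0,0]],[1,[0.25,3.1,0],[0,0,0]],[1,[0,0,0],[0,0,0]],[1,[0,0,0],[0,0,0]]]'
python3 - <<'E'
from h import *
c=look("wrist",["pin","pin_collar","sleeve_mouth","wheel_axis"],save="w3")
for s,ce in blob(c,"yellow"): print(s,ce,atz(c,ce,.091,True))
o=telemetry.get_obs();print(o["position"],o["grip_width"],o["ft_force"],o["joint_pos"])
E
```

```text
clock: 5.85
position: [0.5058, 0.0981, 0.1954]
ee_rot: [0.101, 0.701, -0.101, 0.699]
ft_force: [0.2, -0.4, -1.3]
grip_width: 0.24
wrist pin 0.92 [0.5069 0.0995 0.1418]
wrist pin_collar 0.87 [0.5074 0.1006 0.1828]
wrist sleeve_mouth 0.69 [0.5228 0.1774 0.0882]
wrist sleeve_mouth 0.5 [0.4875 0.1402 0.0922]
wrist wheel_axis 0.91 [0.4903 0.1369 0.0927]
[ 292  100   48   47 1368] [315.24342105 122.87938596] [0.52552336 0.17553672 0.091     ]
[0.50655874 0.0948171  0.19600186] 0.2402895654933104 [ 0.26036001 -0.99072173 -1.13885598] [ 0.40204271  0.18386166 -0.74214272  1.76381436  0.13106329  1.2447804
 -0.66590391]
```

View pics/w3.png

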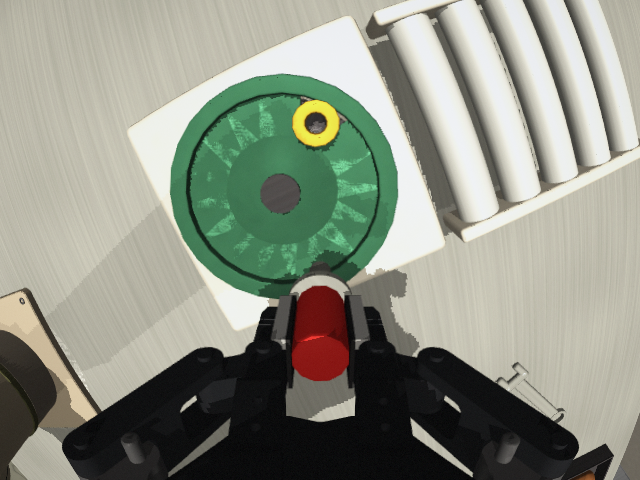

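```bash
python3 -m crank '[[1,[0.62,2.6,0],[0,0,0]],[1,[0.62,2.6,0],[0,0,0]],[1,[0.62,2.6,0],[0,0,0]],[1,[0,0,-2],[0,0,0]],[1,[0,0,-2],[0,0,0]],[1,[0,0,0],[0,0,0]],[1,[0,0,0],[0,0,0]],[1,[0,0,0],[0,0,0]]]'
python3 - <<'E'
from h import *
T=["pin","pin_collar","sleeve_mouth"]
print(telemetry.get_obs()["position"])
a=look("wrist",T);b=look("scene",T);c=look("side",T)
print(telemetry.get_obs()["position"])
f=lambda i,x,y,d,z:cv2.resize(i["frame"][y-d:y+d,x-d:x+d,::-1],(z,z),interpolation=cv2.INTER_CUBIC)
cv2.imwrite("pics/c4.png",np.hstack([f(a,320,270,80,390),f(b,370,200,22,200),f(c,306,265,22,200)][:1]+[np.vstack([f(b,370,205,30,195),f(c,306,272,30,195)])]))
E
```

```text
clock: 6.77
position: [0.5257, 0.1736, 0.1573]
ee_rot: [0.103, 0.699, -0.103, 0.7]
ft_force: [-0.1, 0.4, -2.2]
grip_width: 0.24
[0.5257072  0.17358047 0.15733461]
wrist pin 0.76 [0.5227 0.1742 0.106 ]
wrist sleeve_mouth 0.29 [0.5269 0.1742 0.1449]
scene pin 0.54 [0.5291 0.1752 0.1029]
scene pin_collar 0.61 [0.5259 0.1761 0.1452]
scene sleeve_mouth 0.88 [0.5241 0.1796 0.0904]
scene sleeve_mouth 0.71 [ 0.4655 -0.2804  0.0208]
side pin 0.72 [ 0.4719 -0.2471  0.0009]
side pin_collar 0.43 [0.5252 0.1695 0.1501]
side sleeve_mouth 0.91 [0.5237 0.1744 0.0976]
[0.52516047 0.17416756 0.15635035]
```

View pics/c4.png

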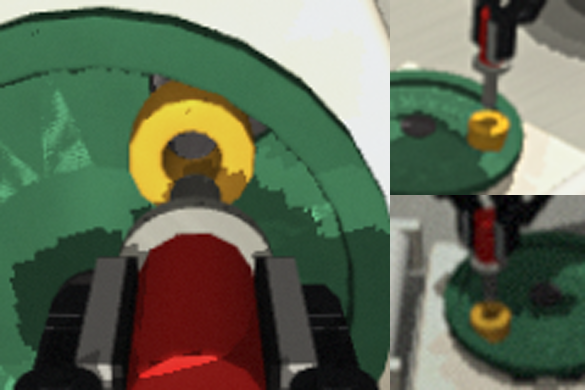

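Run:
```python
from h import *
c=viewer.camera("wrist")
for n,(x,y),z in(("mouth",(192,150),.091),("tip",(195,195),.1065)): print(n,atz(c,(240+x/2.4375,190+y/2.4375),z,True).round(4))
P=[telemetry.get_obs()["position"]]
# fit outer yellow circle
m=cv2.inRange(cv2.cvtColor(c["frame"],cv2.COLOR_RGB2HSV),(20,150,180),(32,255,255)); ys,xs=np.nonzero(m); print(xs.min(),xs.max(),ys.min(),ys.max())
print(P)
```

```text
mouth [0.5262 0.1789 0.091 ]
tip [0.5253 0.1735 0.1065]
294 344 232 271
[array([0.52514635, 0.17417755, 0.15634856])]
```

```bash
python3 -m crank '[[1,[0.05,0.3,0],[0,0,0]],[1,[0,0,-0.6],[0,0,0]],[1,[0,0,-0.6],[0,0,0]],[1,[0,0,-0.3],[0,0,0]],[1,[0,0,-0.2],[0,0,0]],[1,[0,0,-0.2],[0,0,0]],[1,[0,0,0],[0,0,0]]]'
python3 - <<'E'
from h import *
a=viewer.camera("wrist");b=viewer.camera("scene");c=viewer.camera("side")
o=telemetry.get_obs();print(o["position"],o["ft_force"],o["torque"])
f=lambda i,x,y,d,z:cv2.resize(i["frame"][y-d:y+d,x-d:x+d,::-1],(z,z),interpolation=cv2.INTER_CUBIC)
cv2.imwrite("pics/c5.png",np.hstack([f(a,320,270,80,390),np.vstack([f(b,370,205,30,195),f(c,306,272,30,195)])]))
E
```

```text
clock: 8.0
position: [0.5255, 0.1769, 0.1368]
ee_rot: [0.102, 0.7, -0.102, 0.7]
ft_force: [-0.4, -1.4, -0.7]
grip_width: 0.241
[0.52571635 0.17705197 0.137411  ] [-0.43575256 -0.65522954 -1.56999159] [-0.11414253  0.05109674  0.02625486]
```

View pics/c5.png

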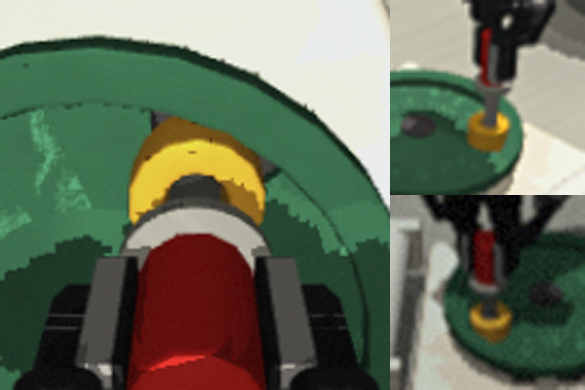

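The pin has entered the bore (tip about 87 mm, no contact force), so I'll keep lowering it.

```bash
python3 -m crank '[[1,[0,0,-0.5],[0,0,0]],[1,[0,0,-0.5],[0,0,0]],[1,[0,0,-0.5],[0,0,0]],[1,[0,0,0],[0,0,0]],[1,[0,0,0],[0,0,0]]]'
python3 -m crank '[[1,[0,0,-0.2],[0,0,0]],[1,[0,0,-0.2],[0,0,0]],[1,[0,0,-0.1],[0,0,0]],[1,[0,0,0],[0,0,0]],[1,[0,0,0],[0,0,0]]]'
```

```text
clock: 8.57
position: [0.5254, 0.177, 0.1217]
ee_rot: [0.102, 0.7, -0.102, 0.699]
ft_force: [0.4, -1.5, -1.3]
grip_width: 0.239
clock: 8.98
position: [0.5257, 0.177, 0.1172]
ee_rot: [0.102, 0.7, -0.102, 0.7]
ft_force: [1.9, -1.8, -2.4]
grip_width: 0.239
```

```bash
python3 -m crank '[[1,[0,0,-0.1],[0,0,0]],[1,[0,0,-0.1],[0,0,0]],[1,[0,0,0],[0,0,0]],[1,[0,0,0],[0,0,0]]]'
python3 - <<'E'
import numpy as np
t=0.822+np.arange(0,1.6,.05);p=5.5*np.c_[np.cos(t),np.sin(t)]
for i,d in enumerate(np.diff(p,axis=0)): print(round(i*.05,2),d.round(3),end="; ")
E
```

```text
clock: 9.32
position: [0.526, 0.1772, 0.1161]
ee_rot: [0.102, 0.699, -0.102, 0.7]
ft_force: [-2.5, -2.2, 6.3]
grip_width: 0.242
0.0 [-0.206  0.182]; 0.05 [-0.215  0.172]; 0.1 [-0.223  0.161]; 0.15 [-0.231  0.149]; 0.2 [-0.238  0.138]; 0.25 [-0.245  0.125]; 0.3 [-0.251  0.113]; 0.35 [-0.256  0.1  ]; 0.4 [-0.261  0.087]; 0.45 [-0.265  0.074]; 0.5 [-0.268  0.061]; 0.55 [-0.271  0.048]; 0.6 [-0.273  0.034]; 0.65 [-0.274  0.02 ]; 0.7 [-0.275  0.007]; 0.75 [-0.275 -0.007]; 0.8 [-0.274 -0.021]; 0.85 [-0.273 -0.035]; 0.9 [-0.271 -0.048]; 0.95 [-0.268 -0.062]; 1.0 [-0.265 -0.075]; 1.05 [-0.26  -0.088]; 1.1 [-0.256 -0.101]; 1.15 [-0.25  -0.114]; 1.2 [-0.244 -0.126]; 1.25 [-0.238 -0.138]; 1.3 [-0.231 -0.15 ]; 1.35 [-0.223 -0.161]; 1.4 [-0.214 -0.172]; 1.45 [-0.206 -0.183]; 1.5 [-0.196 -0.193];
```

The pin is on the ring (about 7 N). I'll turn it to about 0.35 rad.

```bash
python3 -m crank '[[1,[-0.206,0.182,0],[0,0,0]],[1,[-0.215,0.172,0],[0,0,0]],[1,[-0.223,0.161,0],[0,0,0]],[1,[0,0,0],[0,0,0]]]'
python3 -m crank '[[1,[-0.231,0.149,0],[0,0,0]],[1,[-0.238,0.138,0],[0,0,0]],[1,[-0.245,0.125,0],[0,0,0]],[1,[-0.251,0.113,0],[0,0,0]],[1,[0,0,0],[0,0,0]]]'
```

```text
clock: 9.65
position: [0.5202, 0.1814, 0.1161]
ee_rot: [0.102, 0.699, -0.103, 0.701]
ft_force: [1.4, -4.4, 3.6]
grip_width: 0.241
clock: 10.07
position: [0.5108, 0.1866, 0.1161]
ee_rot: [0.102, 0.699, -0.103, 0.701]
ft_force: [1.2, -5.5, 2.7]
grip_width: 0.242
```

```bash
python3 -m crank '[[1,[-0.04,-0.09,-0.1],[0,0,0]],[1,[-0.256,0.1,0],[0,0,0]],[1,[-0.13,0.045,0],[0,0,0]],[1,[-0.13,0.042,0],[0,0,0]],[1,[0,0,0],[0,0,0]]]'
python3 -m crank '[[1,[-0.133,0.037,0],[0,0,0]],[1,[-0.133,0.037,0],[0,0,0]],[1,[0,0,0],[0,0,0]]]'
python3 -m crank '[[1,[-0.134,0.03,0],[0,0,0]],[1,[-0.134,0.03,0],[0,0,0]],[1,[0,0,0],[0,0,0]]]'
```

```text
clock: 10.48
position: [0.5069, 0.1878, 0.1161]
ee_rot: [0.103, 0.697, -0.102, 0.702]
ft_force: [5.7, -4.4, 6.0]
grip_width: 0.242
clock: 10.73
position: [0.5043, 0.1886, 0.1161]
ee_rot: [0.103, 0.697, -0.102, 0.702]
ft_force: [6.7, -5.0, 6.0]
grip_width: 0.239
clock: 10.98
position: [0.5017, 0.1892, 0.1161]
ee_rot: [0.103, 0.697, -0.102, 0.702]
ft_force: [7.1, -5.7, 5.4]
grip_width: 0.242
```

```bash
python3 -m crank '[[1,[-0.135,0.014,0],[0,0,0]],[1,[-0.135,0.014,0],[0,0,0]],[1,[0,0,0],[0,0,0]]]'
python3 -m crank '[[1,[-0.136,0.015,0],[0,0,0]],[1,[-0.136,0.015,0],[0,0,0]],[1,[0,0,0],[0,0,0]]]'
python3 -m crank '[[1,[-0.137,0.01,0],[0,0,0]],[1,[-0.137,0.01,0],[0,0,0]],[1,[0,0,0],[0,0,0]]]'
```

```text
clock: 11.23
position: [0.499, 0.1896, 0.1161]
ee_rot: [0.103, 0.697, -0.102, 0.702]
ft_force: [6.8, -4.3, 3.9]
grip_width: 0.239
clock: 11.48
position: [0.4963, 0.1899, 0.1161]
ee_rot: [0.103, 0.697, -0.102, 0.702]
ft_force: [6.9, -4.4, 4.7]
grip_width: 0.24
clock: 11.73
position: [0.4936, 0.1901, 0.1161]
ee_rot: [0.103, 0.697, -0.102, 0.702]
ft_force: [8.0, -5.0, 5.1]
grip_width: 0.238
```

```bash
python3 -m crank '[[1,[-0.138,-0.005,0],[0,0,0]],[1,[-0.138,0,0],[0,0,0]],[1,[0,0,0],[0,0,0]]]'
python3 -m crank '[[1,[-0.138,-0.005,0],[0,0,0]],[1,[-0.138,-0.005,0],[0,0,0]],[1,[0,0,0],[0,0,0]]]'
python3 -m crank '[[1,[-0.137,-0.01,0],[0,0,0]],[1,[-0.137,-0.01,0],[0,0,0]],[1,[0,0,0],[0,0,0]]]'
```

```text
clock: 11.98
position: [0.4909, 0.1902, 0.1161]
ee_rot: [0.103, 0.697, -0.102, 0.702]
ft_force: [7.7, -3.6, 4.4]
grip_width: 0.241
clock: 12.23
position: [0.4881, 0.1903, 0.1161]
ee_rot: [0.103, 0.697, -0.102, 0.702]
ft_force: [8.5, -3.6, 4.7]
grip_width: 0.241
clock: 12.48
position: [0.4853, 0.1903, 0.1161]
ee_rot: [0.103, 0.697, -0.102, 0.702]
ft_force: [8.2, -2.7, 3.4]
grip_width: 0.24
```

```bash
python3 -m crank '[[1,[-0.137,-0.017,0],[0,0,-0]],[1,[-0.137,-0.017,0],[0,0,0]],[1,[0,0,0],[0,0,0]]]'
python3 -m crank '[[1,[-0.136,-0.024,-0.02],[0,0,0]],[1,[-0.136,-0.024,0],[0,0,0]],[1,[0,0,0],[0,0,0]]]'
python3 -m crank '[[1,[-0.134,-0.03,0],[0,0,0]],[1,[-0.134,-0.03,0],[0,0,0]],[1,[0,0,0],[0,0,0]]]'
```

```text
clock: 12.73
position: [0.4824, 0.1901, 0.116]
ee_rot: [0.103, 0.697, -0.102, 0.702]
ft_force: [7.4, -2.0, 3.1]
grip_width: 0.243
clock: 12.98
position: [0.4791, 0.1898, 0.1156]
ee_rot: [0.103, 0.698, -0.102, 0.701]
ft_force: [6.8, -1.0, 1.5]
grip_width: 0.238
clock: 13.23
position: [0.4762, 0.1893, 0.1154]
ee_rot: [0.103, 0.698, -0.102, 0.701]
ft_force: [6.9, -1.6, 2.3]
grip_width: 0.236
```

Height is dropping slightly, so the foot may be at the slot's edge. I'll press a little.

```bash
python3 -m crank '[[1,[0,0,-0.1],[0,0,0]],[1,[0,0,-0.1],[0,0,0]],[1,[0,0,0],[0,0,0]],[1,[0,0,0],[0,0,0]]]'
```

```text
clock: 13.57
position: [0.4762, 0.1898, 0.1134]
ee_rot: [0.103, 0.698, -0.101, 0.701]
ft_force: [6.7, 0.4, 0.8]
grip_width: 0.239
```

```bash
python3 -m crank '[[1,[0,0,-0.1],[0,0,0]],[1,[0,0,-0.1],[0,0,0]],[1,[0,0,-0.1],[0,0,0]],[1,[0,0,0],[0,0,0]]]'
```

```text
clock: 13.9
position: [0.4762, 0.1899, 0.1104]
ee_rot: [0.103, 0.698, -0.101, 0.701]
ft_force: [6.3, 0.7, 1.5]
grip_width: 0.238
```

```bash
python3 -m crank '[[1,[0,0,-0.15],[0,0,0]],[1,[0,0,-0.15],[0,0,0]],[1,[0,0,-0.15],[0,0,0]],[1,[0,0,0],[0,0,0]]]'
python3 -m crank '[[1,[0,0,-0.15],[0,0,0]],[1,[0,0,-0.1],[0,0,0]],[1,[0,0,-0.1],[0,0,0]],[1,[0,0,0],[0,0,0]]]'
```

```text
clock: 14.23
position: [0.4761, 0.1899, 0.1058]
ee_rot: [0.103, 0.698, -0.101, 0.701]
ft_force: [5.3, 0.3, 0.9]
grip_width: 0.238
clock: 14.57
position: [0.4769, 0.1902, 0.1032]
ee_rot: [0.103, 0.698, -0.101, 0.702]
ft_force: [4.7, -0.1, 8.1]
grip_width: 0.242
```

Seated at about 103 mm. I'll relax the side load so the slot takes it before I let go.

```bash
python3 -m crank '[[1,[0.05,0.01,0],[0,0,0]],[1,[0.05,0.01,0],[0,0,0]],[1,[0.05,0.01,0],[0,0,0]],[1,[0,0,0],[0,0,0]]]'
python3 -m crank '[[1,[0.04,0,0],[0,0,0]],[1,[0.03,0,-0.05],[0,0,0]],[1,[0,0,0],[0,0,0]],[1,[0,0,0],[0,0,0]]]'
python3 - <<'E'
from h import *
a=viewer.camera("wrist");look("side",["pin_collar","sleeve_mouth","pin"])
b=look("scene",["pin_collar","sleeve_mouth","pin"])
f=lambda i,x,y,d,z:cv2.resize(i["frame"][y-d:y+d,x-d:x+d,::-1],(z,z),interpolation=cv2.INTER_CUBIC)
cv2.imwrite("pics/c6.png",np.hstack([f(a,320,270,80,390),f(b,365,205,35,390)]))
E
```

```text
clock: 14.9
position: [0.4782, 0.1905, 0.1032]
ee_rot: [0.103, 0.698, -0.101, 0.702]
ft_force: [5.1, 0.6, 7.8]
grip_width: 0.234
clock: 15.23
position: [0.4786, 0.1906, 0.1031]
ee_rot: [0.103, 0.698, -0.101, 0.702]
ft_force: [1.1, -0.0, 15.3]
grip_width: 0.238
side pin_collar 0.61 [0.478  0.1873 0.0938]
side sleeve_mouth 0.9 [0.4799 0.1873 0.0939]
side pin 0.68 [0.4731 0.1953 0.0508]
scene pin_collar 0.52 [0.4774 0.1947 0.0878]
scene sleeve_mouth 0.57 [0.4795 0.1942 0.0872]
scene pin 0.4 [0.4796 0.1903 0.0525]
```

View pics/c6.png

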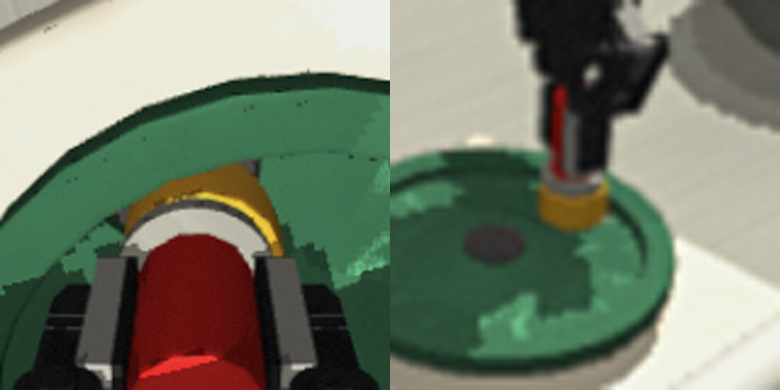

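The collar is down on the sleeve and the wheel is held by the slot (side force about 1 N). I'll ease off and open.

```bash
python3 -m crank '[[1,[0,0,0.15],[0,0,0]],[1,[0,0,0],[0,0,0]],[0.7,[0,0,0],[0,0,0]],[0.6,[0,0,0],[0,0,0]],[0.3,[0,0,0],[0,0,0]],[0,[0,0,0],[0,0,0]],[0,[0,0,0],[0,0,0]],[0,[0,0,0],[0,0,0]],[0,[0,0,0],[0,0,0]]]' 20
python3 -m crank '[[0,[0,0,2],[0,0,0]],[0,[0,0,3],[0,0,0]],[0,[0,0,3],[0,0,0]],[0,[0,0,3],[0,0,0]],[0,[0,-2,3],[0,0,0]],[0,[0,-3,0],[0,0,0]],[0,[0,-3,0],[0,0,0]],[0,[0,0,0],[0,0,0]],[0,[0,0,0],[0,0,0]]]'
python3 - <<'E'
from h import *
T=["pin_collar","sleeve_mouth","pin"]
a=look("wrist",T);look("side",T);b=look("scene",T+["spare"])
cv2.imwrite("pics/c7.png",np.hstack([cv2.resize(a["frame"],(520,390)),cv2.resize(b["frame"][165:245,325:405],(280,280)).repeat(1,0) if 0 else cv2.resize(b["frame"][165:245,325:380],(268,390))])[:,:,::-1])
E
```

```text
clock: 16.43
position: [0.4762, 0.1892, 0.1021]
ee_rot: [0.102, 0.7, -0.102, 0.7]
ft_force: [0.3, -0.5, 0.5]
grip_width: 1.006
clock: 17.18
position: [0.4765, 0.1074, 0.2422]
ee_rot: [0.103, 0.699, -0.104, 0.7]
ft_force: [-0.2, 0.3, -0.2]
grip_width: 0.999
wrist pin_collar 0.66 [0.4798 0.1891 0.0922]
wrist sleeve_mouth 0.71 [ 6.485e-01 -4.170e-01  6.000e-04]
wrist sleeve_mouth 0.61 [0.4795 0.1926 0.0871]
wrist pin 0.95 [0.4768 0.1944 0.0509]
side pin_collar 0.62 [0.4783 0.1873 0.096 ]
side pin_collar 0.23 [ 4.070e-01 -4.613e-01 -4.000e-04]
side sleeve_mouth 0.61 [0.4784 0.1914 0.095 ]
side pin 0.66 [0.4729 0.1947 0.0519]
scene pin_collar 0.68 [0.4779 0.1925 0.0891]
scene sleeve_mouth 0.73 [0.4797 0.1952 0.0872]
scene sleeve_mouth 0.29 [0.4793 0.1914 0.0908]
scene pin 0.51 [0.4795 0.1915 0.0502]
scene spare 0.63 [ 0.6478 -0.4115 -0.0024]
scene spare 0.54 [ 0.4642 -0.2812  0.0194]
```

View pics/c7.png

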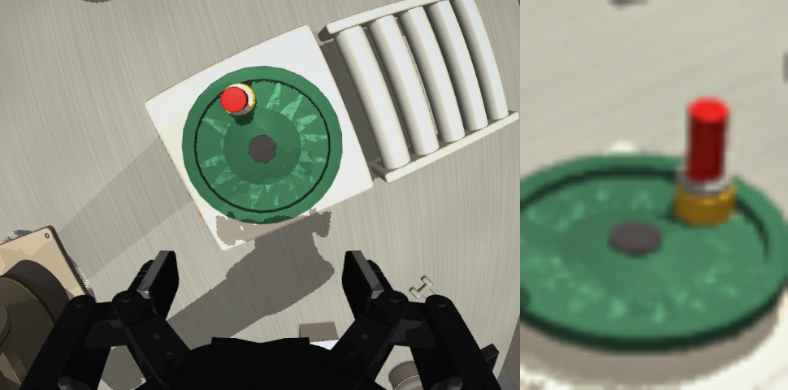

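The red pin stands upright with its collar on the sleeve (235,100 in the wrist view), the wheel is held turned and the gripper is clear. I'm handing in.

```bash
python3 -c "
from h import *
print(manip.hand_in())"
```

```text
the job is handed in; nothing more can be done
None
```

The job is handed in, at about 17 s of the 72 s allowed. The red pin went from its rest into the sleeve of the slack wheel. I turned the wheel counter-clockwise with light pressure until the pin started to sink at about 0.95 rad. I then pushed it home, eased the side load onto the slot and let go.

**Last checks:**
- **Pin and wheel:** all three cameras show the pin upright, with its collar at sleeve-mouth height and within a few mm of its centre (the networks are good to about 4 mm). The wheel stayed at about 0.95 rad after release, worked out from positions because its angle cannot be read directly.
- **Forces:** the highest force reading in my step-by-step checks was about 15 N, while pressing the pin home.
- **Spare pin:** it still shows at its original place within measuring error. I did not measure the other bench items again, but the arm came near none of them.

**Disagreements:** the networks gave a few false second reports, such as a "spare" and a "sleeve_mouth" at the jar's position. I disregarded them after checking the pictures.

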